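# Hold a sample slide flush on the tilted reflectance stage

## Task

Pull open the drawer of the low benchtop drawer unit, take the metal sample slide out by its upright finger tab, and lay its flat underside on the sloped face of the tilting stage. Tilt the slide to match the slope, centred over the round window with its sides square to the face, and press it lightly so that it sits flush all over, without shifting the stage's tilt. Finish while still gripping the slide and holding it pressed there; leave the vial, the petri dish and the tweezers alone.

Things in the scene. Friction and masses are not known exactly. Their poses are not given: they have to be found in the camera images.
- unit: low drawer unit on the left or right of the worktop, fixed: plain grey box 180 mm wide (y), 160 mm deep (x), 78 mm high, one white-fronted drawer facing the robot. Origin: centre of its underside, on the worktop. Drawer floor 22 mm above the worktop, inside 138 mm across and 115 mm front to back; its front panel is 15 mm thick and reaches 66 mm above the worktop, its side walls 56 mm
- unit_drawer0 (a joint): the drawer's opening in m: 0 shut, 0.10 fully open; slides out toward the robot side of the unit, with about 1 N of friction, and stays where it is left
- unit_drawer0_handle (a point): middle of the drawer's bar handle: a level steel bar 11 mm thick and 90 mm long (along this point's y axis), 43 mm above the worktop, its centre line 35 mm off the drawer front, on two posts 77 mm apart. This point's -x axis is the way the drawer pulls out
- slide_mid (a point): centre of the sample slide, half-way up its 35 mm height: one aluminium piece, 40 to 85 g, a flat plate 46 mm (x) by 64 mm (y) by 5 mm with a finger tab standing on the middle of it along z, 24 mm wide (x), 8 mm thick (y), 30 mm tall. Flat underside 17.5 mm below this point. It lies loose in the drawer, tab up, nearer the drawer's front, and moves with the drawer
- slide: the same sample slide; this origin is the centre of its flat underside, axes as above
- stage: tilting stage, fixed: aluminium base plate 105 x 124 x 10 mm with two cheeks 128 mm high carrying the tilting dark steel face plate between them, a black clamp knob on one side; on the other side of the worktop from the drawer unit. Origin on the worktop, 40 mm behind the middle of the base
- stage_face (a point): middle of the sloped face, at the centre of its round dark window (flush with the face), about 115 mm above the worktop. z points out of the face, x up the slope (away from the robot), y level across. Flat, 80 mm (x) by 98 mm (y), no ledge. Its slope, set between 11 and 29 degrees, is held by a clamped pivot under its middle (slips at 4 N m); it wants a light push of 2 to 25 N
- vial_2: bystander: small capped vial, 15 mm across and 45 mm high, standing between the drawer unit and the stage; origin at the centre of its underside
- petri_1: bystander: clear petri dish, 62 mm across, 14 mm high, near the front edge; origin at the centre of its underside
- tweezers_2: bystander: metal tweezers, 127 x 13 x 9 mm, lying on the left; origin at the centre of the underside
- stage_edge (a point): middle of the upper edge of the sloped face, 38 mm up the slope from the window's centre; it shows whether the stage's tilt has been shifted
Mind the look-alikes: they are no part of the job. What is shaped like the stage but blue is not meant.

How it is judged:
By the outcome, as a careful person would: the job done as asked, in the order asked, and still so for the second after the job is handed in, while the arm keeps its last pose, push and grip.
It also fails if it takes over 48 s, if anything falls off the work surface, if the arm or the gripper's body presses on something with over 40 N, if the wrist force passes 120 N, or if a joint passes its speed limit or range.

## Robot

A 6-joint arm with a two-finger parallel gripper is mounted at the origin on a cart in front of the work surface, level with it; the furniture and walls round the work are solid. World frame = base frame: x ahead of the robot, y to its left, z up, the work surface at z = 0. Lengths are in mm, angles in rad, forces in N, time in s.
With the tool pointing down it reaches from about 350 to 975 mm from the base axis. Payload 17.4 kg.
Tool frame: the origin (TCP) lies midway between the tips of the shut fingers; the grasp point (between the pads) lies 19 mm behind it (manip.grasp_offset is the distance from the TCP to the grasp point, in mm); z points along the fingers, y is the direction in which the jaws open and shut (so a half turn about z gives the same grasp; the last joint's range is limited). The gripper opens to 85 mm and grips with 20 to 120 N. Pads are 22 mm wide; open, the fingers measure 114 mm over their backs; the gripper's body (76 mm by 85 mm) begins 54 mm behind the grasp point. The pads swing forward as they close: fully open they stand 13 mm farther back than shut.
Start: joints at [-1.258, 0.116, 1.442, -0, 1.584, -0.038], TCP at [231.954, -633.9, 201.303] pointing down, gripper open.
Joint ranges: [-2.83, 2.83], [-0.83, 2.19], [0.07, 2.5], [-1.14, 4.28], [0.01, 3], [-2.97, 2.97]. Speed limits (rad/s): [1.89, 1.89, 2.22, 3.14, 3.14, 3.14].

## Interface

Orientations are given as a rotation vector (axis times angle).
In Python, from rig import get_obs, capture, calibration, sign_off, manip gives the robot as it stands. The module is installed in compiled form; this text tells all that it offers.
- The arm moves only by the shell command python3 -m creep 'ROWS' [OPENING] [FORCE]. ROWS is JSON, a list that holds one entry, the list of rows, each a list of 4 numbers: the shift along the tool's x, y, z in cm, then the turn about the tool's z in degrees. In form: [[[tx, ty, tz, yaw], ...]]. A call has 1 to 10 rows; each row is the pose to reach, as a shift and turn from the pose measured when the call began, along the tool's axes at that moment; what a row does not reach only later rows make up. A row lasts 1/12 s, in which the tool goes at most 41.7 mm and 7.16 degrees, less where a joint would pass 70% of its speed; a pose out of reach is approached as far as the arm can. A call with a gripper value outside its range is refused whole. OPENING is the closure, from 0 (fully open) to 1 (shut), set as the call begins (- or left out, the last holds). The fingers move at their own pace and stop on an object; FORCE is the grip in N (left out, the last holds). Time passes only in rows, so rows that repeat a pose let the fingers close. It gives the time, the measured TCP pose, the force and the opening at its end, in the units of the state.
- get_obs(): the state, without advancing time (a new reading comes with each control period).
- capture(name): name is "scene" or "top" or "wrist"; returns (picture, depth): 400x640x3 uint8, red, green, blue; 400x640 float32, mm along the optical axis (not along the pixel's ray), 0 where there is no reading.
- calibration(name): a dict with "fovy" (degrees; the focal length in pixels is half the picture's height over the tangent of half this angle, whatever the lens; pixels are square), "cx", "cy" (the principal point, pixels), "k1" (the pictures are not rectified: a ray, as slopes to the right and down, at radius r is drawn at 1 + k1 r^2 times it, then the intrinsics apply), "cam_to_world" (4x4, takes a point from camera to world coordinates). Camera axes: x right, y down, z forward; pixel columns grow to the right and rows downward; lengths in mm; the calibration is good to about 2 mm. A picture is of the moment at which its call begins: read the wrist's pose just before it. calibration takes no time and is no camera call; for the wrist camera it gives the pose at the moment of the call.
- sign_off(): hands the job in, once; it reports no verdict.
The state is a dict: "time": time; "joints": joint angles; "dq": joint speeds; "joint_efforts": joint torques, N m; "eef_pos": TCP position; "eef_rot": TCP orientation; "wrist_force": force on the tool from outside, world axes, zero at the start; "torque": the same for the moment, N m; "finger_gap": finger opening in mm.
Only numpy, scipy, OpenCV 4.12 (cv2) and the standard library are available. Lean on these libraries where they do the work, as an engineer would, in place of code of your own. Each camera call takes 0.05 s, during which the arm holds its last target.

## Working session

There is one attempt and no reset: what is moved stays moved. The work goes in short steps, Python scripts to look and compute and a shell command to move; the robot and the scene stay as the last step left them, time stands still between calls to the robot, and variables do not carry over. Pictures are saved under pics/ and viewed, and the job is handed in when it is done.

```bash
mkdir -p pics; ls; cat > h.py <<'E'
import numpy as np, cv2
from rig import get_obs, capture, calibration, manip
from scipy.spatial.transform import Rotation as R
def f(c): return 200/np.tan(np.radians(c['fovy'])/2)
def rays(c,uv):
    uv=np.atleast_2d(np.asarray(uv,float)); K=np.array([[f(c),0,c['cx']],[0,f(c),c['cy']],[0,0,1]])
    p=(uv-[c['cx'],c['cy']])/f(c); q=p.copy()
    for _ in range(30): q=p/(1+c['k1']*(q**2).sum(1,keepdims=True))
    return np.c_[q,np.ones(len(q))]
def todepth(c,uv,d):
    T=np.array(c['cam_to_world']); P=rays(c,uv)*np.asarray(d,float).reshape(-1,1)
    return P@T[:3,:3].T+T[:3,3]
def toplane(c,uv,z):
    T=np.array(c['cam_to_world']); d=rays(c,uv)@T[:3,:3].T; o=T[:3,3]
    return o+d*((z-o[2])/d[:,2])[:,None]
def proj(c,P):
    T=np.array(c['cam_to_world']); p=(np.atleast_2d(P)-T[:3,3])@T[:3,:3]; s=p[:,:2]/p[:,2:]
    s=s*(1+c['k1']*(s**2).sum(1,keepdims=True)); return s*f(c)+[c['cx'],c['cy']]
def grab(n,name):
    c=calibration(n); im,d=capture(n); cv2.imwrite(f'pics/{name}.png',im[:,:,::-1]); np.savez(f'pics/{name}.npz',im=im,d=d,c=np.array(c,dtype=object)); return c,im,d
def load(name):
    z=np.load(f'pics/{name}.npz',allow_pickle=True); return z['c'].item(),z['im'],z['d']
E
python3 - <<'E'
from h import *
for n in ['scene','top']:
    c,im,d=grab(n,n+'0'); print({k:(np.round(v,3).tolist() if not isinstance(v,str) else v) for k,v in c.items()})
o=get_obs(); print({k:np.round(v,3).tolist() for k,v in o.items()}, manip.grasp_offset, [a for a in dir(manip) if a[0]!='_'])
E
```

```text
pics
{'fovy': 49.337, 'cx': 317.671, 'cy': 196.293, 'k1': -0.06, 'cam_to_world': [[-0.426, -0.652, 0.626, -236.035], [-0.904, 0.306, -0.297, 421.305], [0.002, -0.693, -0.721, 972.719], [0.0, 0.0, 0.0, 1.0]]}
{'fovy': 49.186, 'cx': 322.72, 'cy': 199.974, 'k1': -0.049, 'cam_to_world': [[0.067, -0.977, 0.201, 294.76], [-0.998, -0.066, 0.011, 69.012], [0.003, -0.201, -0.98, 1311.236], [0.0, 0.0, 0.0, 1.0]]}
{'time': 0.1, 'joints': [-1.258, 0.116, 1.442, 0.0, 1.584, -0.038], 'dq': [0.001, -0.0, -0.002, -0.0, 0.002, -0.0], 'joint_efforts': [0.003, -73.367, -63.379, -0.0, 0.005, 0.0], 'eef_pos': [231.886, -633.697, 200.662], 'eef_rot': [-3.092, -0.548, 0.0], 'wrist_force': [-0.511, -0.553, 0.693], 'torque': [-0.036, -0.007, -0.019], 'finger_gap': 85.304} 18.700000000000003 ['MotionError', 'grasp_offset']
```

View pics/scene0.png

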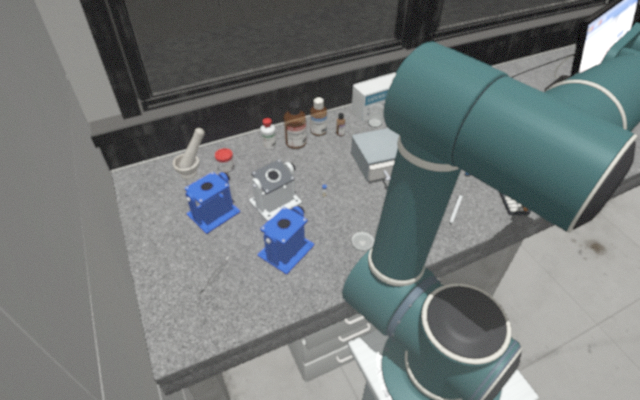

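View pics/top0.png

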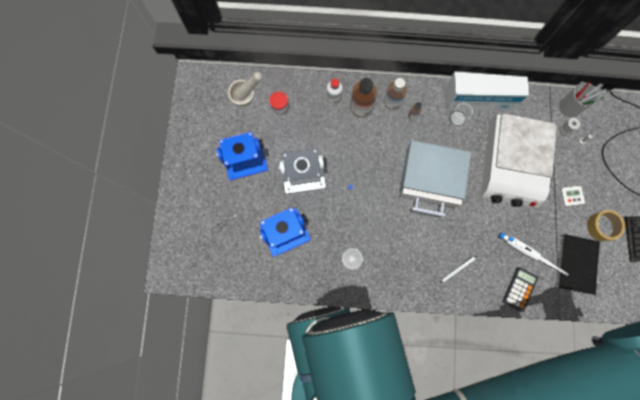

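```bash
python3 - <<'E'
from h import *
c,im,d=load('top0')
for n,u in dict(stagewin=(302,165),unit=(437,172),unitTL=(409,143),unitTR=(469,150),unitBL=(404,191),unitBR=(464,197),hL=(413,211),hR=(444,215),vial=(350,187),petri=(352,259),blue1=(238,149),blue2=(283,227)).items():
    dd=d[u[1],u[0]]; print(n,np.round(todepth(c,u,dd)[0]),dd)
cv2.imwrite('pics/top0z.png',cv2.resize(im[120:280,200:500][:,:,::-1],None,fx=2.6,fy=2.6,interpolation=cv2.INTER_CUBIC))
E
```

```text
stagewin [637. 148. 115.] 1241.304
unit [ 654. -246.   76.] 1278.461
unitTL [ 766. -177.   -3.] 1379.4745
unitTR [ 757. -368.   -4.] 1376.7263
unitBL [ 593. -153.   65.] 1278.4923
unitBR [ 603. -351.   -2.] 1343.4884
hL [ 547. -193.    4.] 1328.1996
hR [ 533. -277.   47.] 1282.5227
vial [599.   5.  46.] 1299.4489
petri [389. -15.  12.] 1290.8519
blue1 [672. 334. 117.] 1248.604
blue2 [456. 186. 119.] 1201.1522
```

View pics/top0z.png

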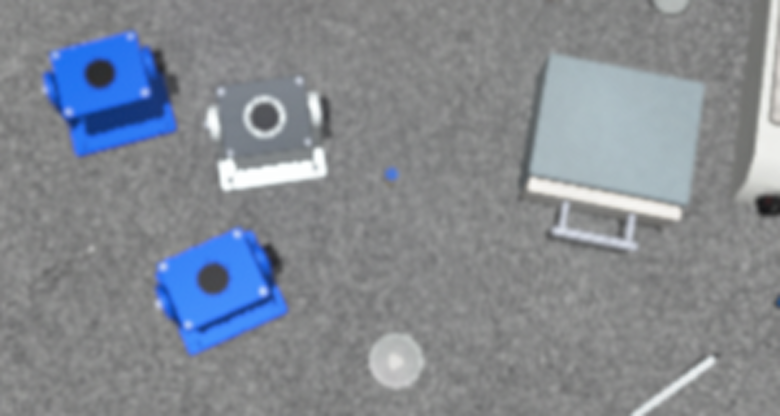

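```bash
python3 - <<'E'
from h import *
c,im,d=load('top0')
vv,uu=np.mgrid[0:400,0:640]; uv=np.c_[uu.ravel(),vv.ravel()]
P=todepth(c,uv,d.ravel()).reshape(400,640,3)
def rep(n,m):
    q=P[m]; r=cv2.minAreaRect(q[:,:2].astype(np.float32)); print(n,m.sum(),np.round(q.mean(0),1),np.round(np.median(q[:,2]),1),[np.round(x,1) for x in r])
X,Y,Z=P[...,0],P[...,1],P[...,2]
u=(X>550)&(X<790)&(Y<-130)&(Y>-380)
rep('unittop',u&(Z>72)&(Z<90)); rep('front',u&(Z>55)&(Z<72))
h=(X>500)&(X<570)&(Y<-150)&(Y>-320)&(Z>35)
rep('handle',h); q=P[h]; 
b=q[q[:,0]<q[:,0].mean()+8]
s=(X>560)&(X<720)&(Y>70)&(Y<225)
g=im.astype(int); dark=(g.max(2)<110)
# face plane
m=s&(Z>85)&(Z<140); rep('stage',m)
q=P[m&dark]; ctr=q.mean(0)
for _ in range(5):
    U,S,V=np.linalg.svd(q-q.mean(0)); n=V[2]*np.sign(V[2,2]); r=(q-q.mean(0))@n; q=q[abs(r)<2.5*max(r.std(),1)]
print('plane',n,np.degrees(np.arccos(n[2])),'up yaw',np.degrees(np.arctan2(-n[1],-n[0])),q.mean(0),len(q),r.std())
# polygons from colour: unit top corners
import sys
cv2.imwrite('pics/hz.png',cv2.resize(im[135:225,390:480][:,:,::-1],None,fx=6,fy=6,interpolation=cv2.INTER_CUBIC))
cv2.imwrite('pics/sz.png',cv2.resize(im[140:200,265:340][:,:,::-1],None,fx=8,fy=8,interpolation=cv2.INTER_CUBIC))
E
```

```text
unittop 2798 [ 662.5 -245.9   77.2] 77.1 [array([ 657.7, -245.4]), array([180. , 158.7]), np.float64(82.3)]
front 480 [ 603.2 -231.9   65.4] 65.2 [array([ 656.1, -245.4]), array([181.9, 160.3]), np.float64(83.1)]
handle 188 [ 549.3 -241.8   47.4] 47.1 [array([ 550.8, -250.1]), array([ 37.8, 137.5]), np.float64(0.2)]
stage 1088 [639.1 148.7 115.4] 116.0 [array([639.3, 147.6]), array([ 75.5, 138.3]), np.float64(11.8)]
plane [-0.31119323 -0.02826661  0.94992619] 18.208410268369434 up yaw 5.190104307680685 [642.08927817 133.21457257 115.9638254 ] 89 2.1524882043223452
```

View pics/hz.png

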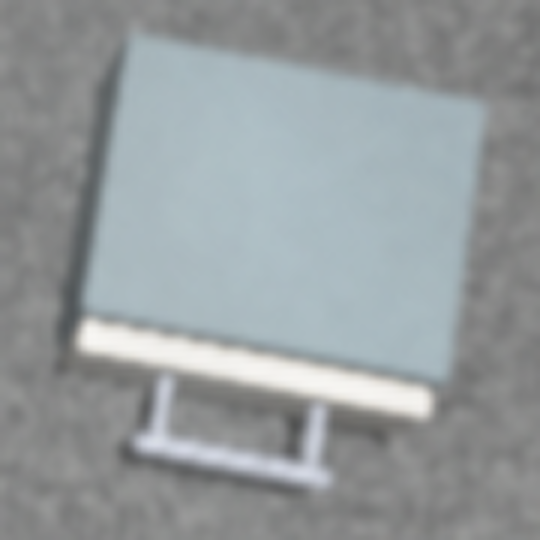

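View pics/sz.png

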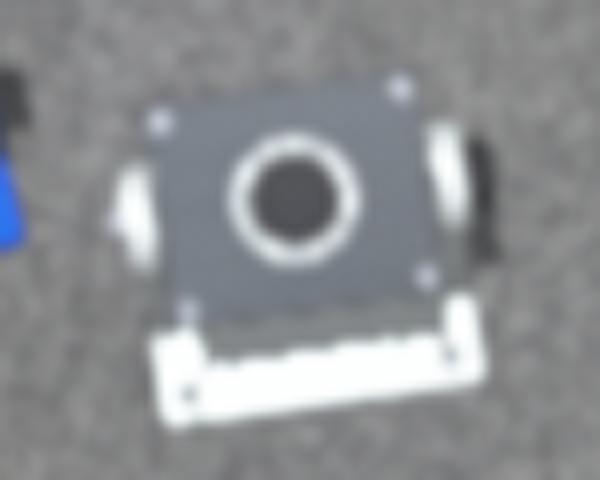

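```bash
cat >> h.py <<'E'
def tool():
    o=get_obs(); return np.array(o['eef_pos']),R.from_rotvec(o['eef_rot']).as_matrix(),o
def rowto(P,ydir=None):
    """shift cm in tool axes to put TCP at P, yaw deg so tool y is along +-ydir (world xy)"""
    p,M,o=tool(); s=(np.array(P)-p)@M/10; yaw=None
    if ydir is not None:
        a=np.array([*ydir,0.])@M; yaw=np.degrees(np.arctan2(a[1],a[0]))-90; yaw=(yaw+90)%180-90
    return np.round(s,2),yaw,np.round(p,1),round(o['joints'][5],2)
E
python3 - <<'E'
from h import *
c,im,d=load('top0')
a=toplane(c,[(412.5,208.3),(444.7,214.7)],43); print(a, a.mean(0)); v=a[0]-a[1]; print(np.linalg.norm(v), np.degrees(np.arctan2(-v[0],v[1])))
g=im.astype(int)
m=(g[...,2]-g[...,0]>8); 
# unit front white top strip corners z=66, unit top corners z=78
top=toplane(c,np.array([(130,37),(487,103),(452,383),(83,318)])/6+[390,135],78); print(np.round(top,1), top.mean(0))
e=top[1]-top[0]; print(np.linalg.norm(e),np.degrees(np.arctan2(e[0],-e[1]))); e=top[2]-top[3]; print(np.linalg.norm(e),np.degrees(np.arctan2(e[0],-e[1])))
th=np.radians(-7.6)
print(top.mean(0)[:2]-(80+35)*np.array([np.cos(th),np.sin(th)]))
print(tool()[1].round(3))
E
```

```text
[[ 547.74085514 -183.69513442   43.        ]
 [ 534.92777406 -279.69933814   43.        ]] [ 541.3343146  -231.69723628   43.        ]
96.85547056802822 -7.601985071284452
[[ 743.7 -169.2   78. ]
 [ 722.1 -347.4   78. ]
 [ 579.1 -329.8   78. ]
 [ 599.  -150.    78. ]] [ 660.97639453 -249.08652087   78.        ]
179.44647466974422 -6.907567735433016
180.9635110699031 -6.338088842122572
[ 546.9866074  -233.87703599]
[[ 0.939  0.344 -0.   ]
 [ 0.344 -0.939  0.001]
 [ 0.    -0.001 -1.   ]]
```

```bash
python3 - <<'E'
from h import *
th=np.radians(-7.2)
print(rowto((541,-232,160),(np.cos(th),np.sin(th))))
E
```

```text
(array([ 42.83, -27.1 ,   4.1 ]), np.float64(-62.701954547754), array([ 231.9, -633.7,  200.7]), np.float64(-0.04))
```

```bash
python3 -m creep '[[[42.8,-27.1,0,-62.7],[42.8,-27.1,0,-62.7],[42.8,-27.1,0,-62.7],[42.8,-27.1,0,-62.7],[42.8,-27.1,0,-62.7],[42.8,-27.1,0,-62.7],[42.8,-27.1,0,-62.7],[42.8,-27.1,0,-62.7],[42.8,-27.1,0,-62.7],[42.8,-27.1,0,-62.7]]]' 0.7 60; python3 - <<'E'
from h import *
th=np.radians(-7.2)
print(rowto((541,-232,160),(np.cos(th),np.sin(th))))
E
```

```text
time: 0.93
eef_pos: [486.6, -301.6, 200.9]
eef_rot: [-2.349, -2.085, -0.001]
wrist_force: [-0.0, -0.4, 0.1]
finger_gap: 25.5
(array([7.55, 4.58, 4.09]), np.float64(0.3738839733880184), array([ 486.6, -301.6,  200.9]), np.float64(-0.48))
```

```bash
python3 -m creep '[[[3.8,2.3,2,0.3],[7.5,4.5,4,0.3],[7.5,4.5,4,0.3],[7.5,4.5,4,0.3],[7.5,4.5,4,0.3]]]'; python3 - <<'E'
from h import *
th=np.radians(-7.2)
print(rowto((541,-232,160),(np.cos(th),np.sin(th))))
c,im,d=grab('wrist','w1'); grab('top','top1'); print(c)
E
```

```text
time: 1.35
eef_pos: [540.1, -231.9, 160.4]
eef_rot: [-2.352, -2.079, 0.0]
wrist_force: [-0.2, 0.7, 0.9]
finger_gap: 25.4
(array([0.  , 0.09, 0.04]), np.float64(0.16126910070300937), array([ 540.1, -231.9,  160.4]), np.float64(-0.33))
{'fovy': 68.28931696745835, 'cx': 316.0846531004289, 'cy': 198.82276872199927, 'k1': -0.04030733843617912, 'cam_to_world': array([[ 9.92356903e-01, -1.18224898e-01, -3.53645397e-02,
         5.48610034e+02],
       [-1.23396776e-01, -9.53038734e-01, -2.76568991e-01,
        -1.62035954e+02],
       [-1.00643536e-03,  2.78819018e-01, -9.60343138e-01,
         3.33416932e+02],
       [ 0.00000000e+00,  0.00000000e+00,  0.00000000e+00,
         1.00000000e+00]])}
```

View pics/w1.png

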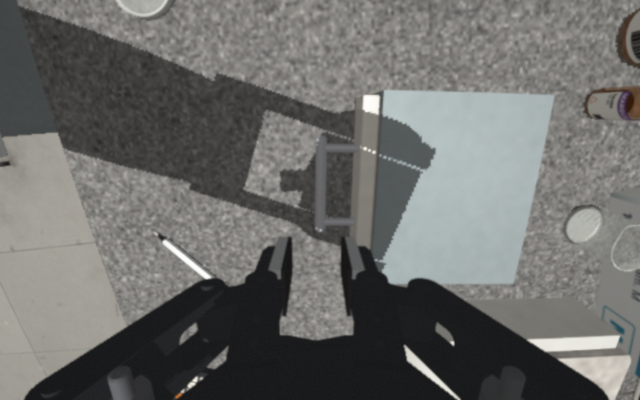

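```bash
python3 - <<'E'
from h import *
c,im,d=load('w1')
cv2.imwrite('pics/w1z.png',cv2.resize(im[120:250,290:390][:,:,::-1],None,fx=4.5,fy=4.5,interpolation=cv2.INTER_CUBIC))
a=toplane(c,[(322.5,138),(319.5,230)],43); print(a, a.mean(0)); v=a[0]-a[1]; print(np.linalg.norm(v), np.degrees(np.arctan2(-v[0],v[1])))
for u in [(321,160),(320.5,185),(320,205)]:
    print(todepth(c,u,d[int(u[1]),int(u[0])]))
E
```

```text
[[ 551.65888135 -185.53092085   43.        ]
 [ 537.26277277 -280.21638386   43.        ]] [ 544.46082706 -232.87365236   43.        ]
95.77361247788087 -8.645119993672303
[[ 547.68622311 -205.7133463    48.91260715]]
[[ 544.22372833 -230.55412941   48.06928266]]
[[ 541.24155593 -251.11053365   48.26787942]]
```

View pics/w1z.png

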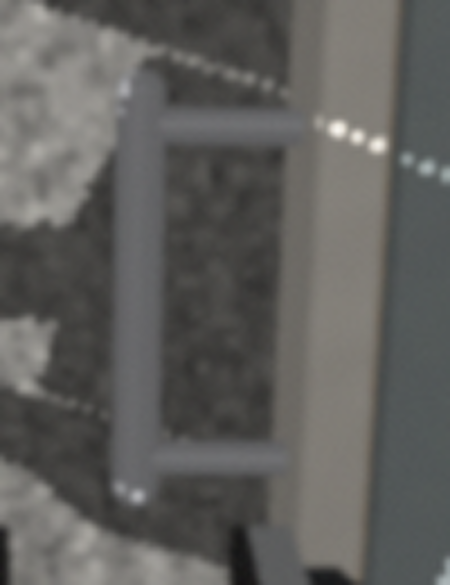

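```bash
python3 -m creep '[[[0,0.42,3.5,0.8],[0,0.42,7,0.8],[0,0.42,9.5,0.8],[0,0.42,11.5,0.8],[0,0.42,13,0.8],[0,0.42,13.6,0.8],[0,0.42,13.6,0.8]]]'; python3 -m creep '[[[0,0,0,0],[0,0,0,0],[0,0,0,0],[0,0,0,0]]]' 1 60;python3 - <<'E'
from h import *
p,M,o=tool();print(M.round(3),o['wrist_force'])
E
```

```text
time: 2.03
eef_pos: [543.1, -234.5, 24.7]
eef_rot: [-2.37, -2.059, 0.001]
wrist_force: [-1.1, -0.1, -0.0]
finger_gap: 25.9
time: 2.37
eef_pos: [543.5, -234.7, 25.7]
eef_rot: [-2.371, -2.06, -0.0]
wrist_force: [1.3, -0.3, -0.3]
finger_gap: -0.2
[[ 0.14   0.99  -0.   ]
 [ 0.99  -0.14   0.001]
 [ 0.    -0.    -1.   ]] [ 1.34617005 -0.30560258 -0.29422011]
```

```bash
python3 - <<'E'
from h import *
for n in ['wrist','top','scene']: grab(n,n+'2')
c,im,d=load('top2');a=im[180:240,380:480];c,im,d=load('scene2');b=im[140:220,340:430]
cv2.imwrite('pics/two.png',np.vstack([cv2.resize(x[:,:,::-1],(600,290),interpolation=cv2.INTER_CUBIC) for x in (a,b)]))
E
```

```text
(no output)
```

View pics/wrist2.png

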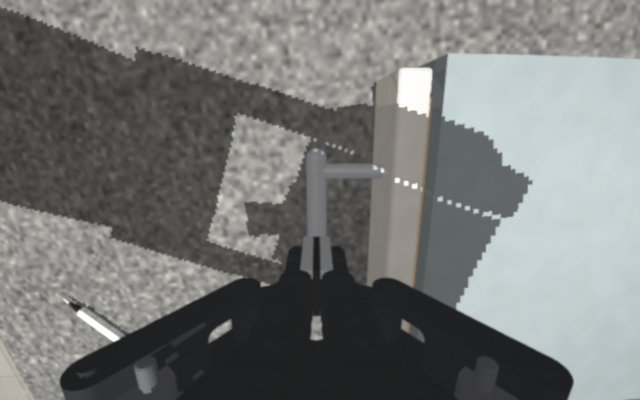

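View pics/two.png

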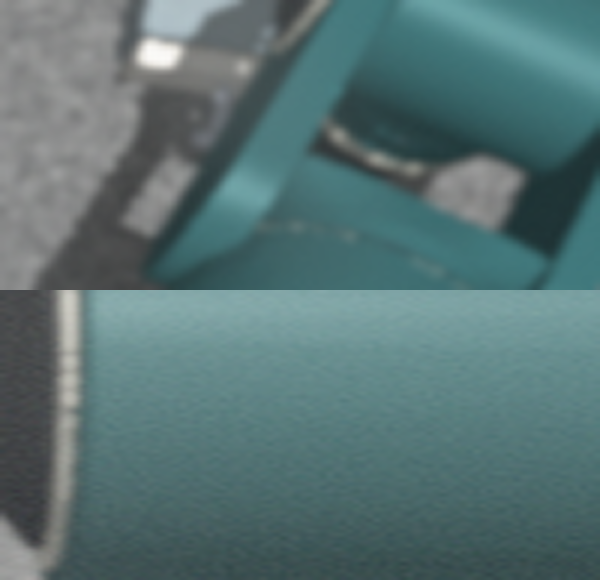

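```bash
python3 - <<'E'
from h import *
p,M,o=tool();print(p,o['finger_gap'],o['wrist_force'],o['time'])
c,im,d=load('wrist2');cv2.imwrite('pics/w2z.png',cv2.resize(im[220:360,240:400][:,:,::-1],None,fx=4.5,fy=4.5,interpolation=cv2.INTER_CUBIC))
E
```

```text
[ 543.3370479  -234.47946317   25.10933299] 0.06371127787789121 [-0.80143692  0.79715739  0.58632197] 2.5167
```

View pics/w2z.png

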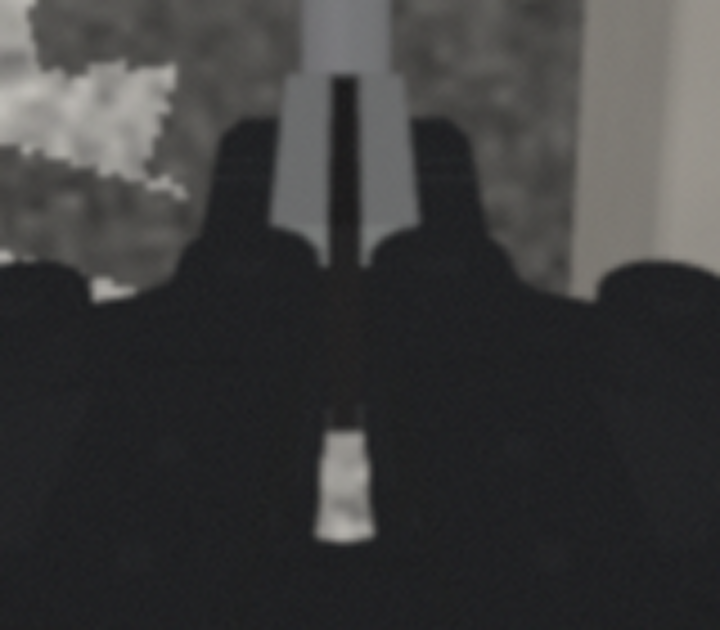

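```bash
python3 - <<'E'
from h import *
c,im,d=load('wrist2')
for u in [(317,160),(316,180),(316,200),(316,215),(316,225),(316,232),(308,242),(327,242),(306,255),(329,255),(305,265),(317,250),(317,262),(295,255),(342,255),(316,322)]:
    dd=d[u[1],u[0]]; P=todepth(c,u,dd)[0]; p,M,o=tool(); print(u,dd,P.round(1),((P-p)@M).round(1))
E
```

```text
(317, 160) 150.31456 [ 550.3 -187.7   48.8] [ 47.3   0.3 -23.7]
(316, 180) 153.7536 [ 548.3 -198.1   48.3] [ 36.8  -0.2 -23.2]
(316, 200) 156.96527 [ 546.8 -208.9   48.2] [ 25.8  -0.2 -23. ]
(316, 215) 157.24452 [ 545.7 -216.6   50.1] [ 18.1  -0.2 -25. ]
(316, 225) 161.00264 [ 544.8 -223.    48.1] [ 11.6  -0.2 -23. ]
(316, 232) 161.5769 [ 544.2 -226.9   48.6] [  7.7  -0.2 -23.5]
(308, 242) 142.7146 [ 540.8 -223.7   67.5] [ 10.4  -4.1 -42.4]
(327, 242) 142.9189 [ 549.9 -225.1   67.3] [ 10.3   5.1 -42.2]
(306, 255) 128.59293 [ 540.3 -223.2   82.1] [ 10.8  -4.6 -57. ]
(329, 255) 129.96326 [ 550.2 -225.2   80.8] [ 10.2   5.5 -55.7]
(305, 265) 122.41456 [ 540.  -224.3   88.9] [  9.7  -4.8 -63.7]
(317, 250) 135.68732 [ 545.  -224.9   75. ] [  9.8   0.2 -49.9]
(317, 262) 125.08377 [ 544.9 -225.1   86.1] [  9.6   0.2 -61. ]
(295, 255) 139.29773 [ 534.1 -227.3   72.4] [  5.9 -10.2 -47.2]
(342, 255) 139.02446 [ 556.1 -230.3   72.6] [  6.   12.  -47.5]
(316, 322) 236.17822 [ 5.303e+02 -3.247e+02 -3.000e-01] [-91.1  -0.3  25.3]
```

```bash
python3 - <<'E'
from h import *
c,im,d=load('w1')
p=np.array([540.1,-231.9,160.4]); M=R.from_rotvec([-2.352,-2.079,0]).as_matrix()
for u in [(285,242),(288,250),(282,260),(278,275),(345,242),(348,250),(352,262),(268,260),(365,262)]:
    dd=d[u[1],u[0]]; P=todepth(c,u,dd)[0]; print(u,dd,((P-p)@M).round(1))
c,im,d=load('wrist2')
vv,uu=np.mgrid[200:400,200:440]; 
p=np.array([543.4,-234.5,25.3]); M=R.from_rotvec([-2.371,-2.06,0]).as_matrix()
P=(todepth(c,np.c_[uu.ravel(),vv.ravel()],d[200:400,200:440].ravel())-p)@M
m=(abs(P[:,1])<20)&(P[:,2]<-30)&(abs(P[:,0])<25)
print(P[m][:,2].max(),P[m][np.argsort(-P[m][:,2])[:8]].round(1))
print('proj tip',proj(c,p+M@np.array([11,0,0])),proj(c,p+M@np.array([11,0,-19.])))
E
```

```text
(285, 242) 142.02782 [ 10.9 -15.4 -42.4]
(288, 250) 134.95097 [ 10.3 -13.3 -49.9]
(282, 260) 126.80962 [  9.8 -15.1 -58.6]
(278, 275) 117.273094 [  8.6 -15.6 -68.8]
(345, 242) 142.69398 [ 10.6  13.6 -41.8]
(348, 250) 134.36238 [ 10.6  14.2 -50.5]
(352, 262) 123.993996 [ 10.3  14.7 -61.4]
(268, 260) 134.08014 [  6.3 -22.3 -52. ]
(365, 262) 132.3427 [  6.2  21.6 -53.9]
-33.640497930038 [[  9.8  -0.3 -33.6]
 [  9.8   4.9 -33.8]
 [  9.8   3.3 -33.8]
 [  9.9  -3.3 -33.8]
 [  9.9   3.8 -33.9]
 [  9.9   0.8 -33.9]
 [  9.9  -4.4 -34. ]
 [ 10.    2.8 -34.1]]
proj tip [[316.38970528 212.47190181]] [[316.46068981 223.49231706]]
```

```bash
python3 -m creep '[[[0,0,0,0],[0,0,0,0],[0,0.1,0,0]]]' 0.7 60; python3 -m creep '[[[0,0,0.7,0],[0,0,1.4,0],[0,0,2.0,0],[0,0,2,0]]]';  python3 - <<'E'
from h import *
c,im,d=grab('wrist','w3')
p,M,o=tool();print(p,o['finger_gap'],o['wrist_force'],o['time'])
cv2.imwrite('pics/w3z.png',cv2.resize(im[200:340,240:400][:,:,::-1],None,fx=4.5,fy=4.5,interpolation=cv2.INTER_CUBIC))
E
```

```text
time: 2.77
eef_pos: [544.3, -234.6, 25.2]
eef_rot: [-2.371, -2.06, 0.0]
wrist_force: [0.7, -0.1, 0.6]
finger_gap: 26.1
time: 3.1
eef_pos: [543.4, -234.1, 3.1]
eef_rot: [-2.369, -2.058, 0.002]
wrist_force: [-0.9, 0.9, -0.4]
finger_gap: 25.9
[ 543.72319818 -234.27397117    3.94664361] 25.74450851659179 [-0.16929783  0.05332431  0.77134912] 3.15
```

View pics/w3z.png

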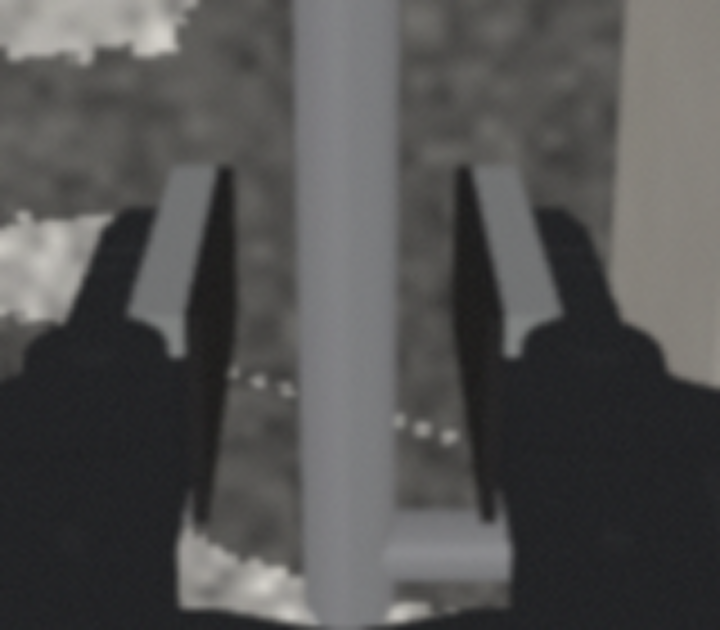

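```bash
python3 -m creep '[[[0,0,0.6,0],[0,0,1.2,0],[0,0,1.2,0]]]'; python3 -m creep '[[[0,0,0,0],[0,0,0,0],[0,0,0,0],[0,0,0,0]]]' 1 60
```

```text
time: 3.4
eef_pos: [544.4, -234.5, -7.2]
eef_rot: [-2.37, -2.06, -0.0]
wrist_force: [-6.3, 3.1, 12.7]
finger_gap: 25.8
time: 3.73
eef_pos: [543.7, -234.5, -6.9]
eef_rot: [-2.37, -2.059, 0.002]
wrist_force: [-11.2, 2.3, 12.8]
finger_gap: 9.0
```

```bash
python3 -m creep '[[[0,0,-0.3,0],[0,0,-0.6,0],[0,0,-0.6,0]]]' 0.8; python3 -m creep '[[[0,0,0,0],[0,0,0,0],[0,0,0,0],[0,0,0,0]]]' 1 60; python3 - <<'E'
from h import *
c,im,d=grab('wrist','w4')
cv2.imwrite('pics/w4z.png',cv2.resize(im[200:340,200:440][:,:,::-1],None,fx=3.3,fy=3.3,interpolation=cv2.INTER_CUBIC))
E
```

```text
time: 3.98
eef_pos: [544.1, -234.7, -0.5]
eef_rot: [-2.37, -2.059, 0.001]
wrist_force: [-0.2, -0.1, 1.3]
finger_gap: 17.2
time: 4.32
eef_pos: [543.7, -234.6, -0.4]
eef_rot: [-2.37, -2.059, 0.002]
wrist_force: [-6.2, 1.0, 5.8]
finger_gap: 8.6
```

View pics/w4z.png

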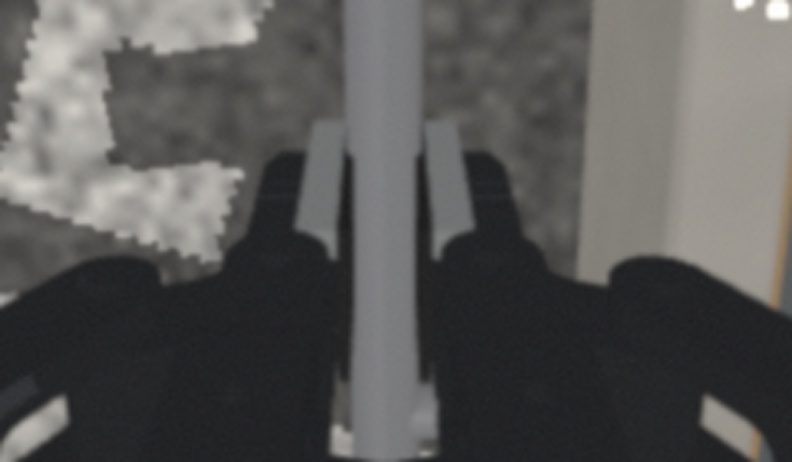

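```bash
python3 -m creep '[[[0,-0.8,0,0],[0,-2,0,0],[0,-3.5,0,0],[0,-5,0,0],[0,-6.5,0,0],[0,-8,0,0],[0,-9,0,0],[0,-9.7,0,0],[0,-9.7,0,0]]]'
```

```text
time: 5.12
eef_pos: [446.1, -221.4, -0.3]
eef_rot: [-2.37, -2.059, 0.003]
wrist_force: [-2.0, -5.0, -2.9]
finger_gap: 8.8
```

```bash
python3 -m creep '[[[0,0,0,0],[0,0,-0.5,0],[0,0,-3,0],[0,0,-7,0],[0,0,-11,0],[0,0,-15,0],[0,0,-18,0],[0,0,-19,0],[0,0,-19,0]]]' 0.72; python3 - <<'E'
from h import *
c,im,d=grab('wrist','w5');grab('top','top5');c,im,d=grab('scene','s5')
E
```

```text
time: 5.87
eef_pos: [447.6, -221.7, 193.0]
eef_rot: [2.369, 2.059, -0.001]
wrist_force: [-0.3, -0.6, 0.5]
finger_gap: 23.6
```

View pics/w5.png

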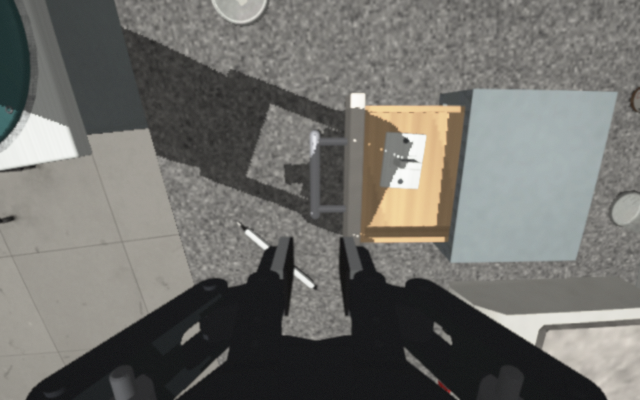

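View pics/top5.png

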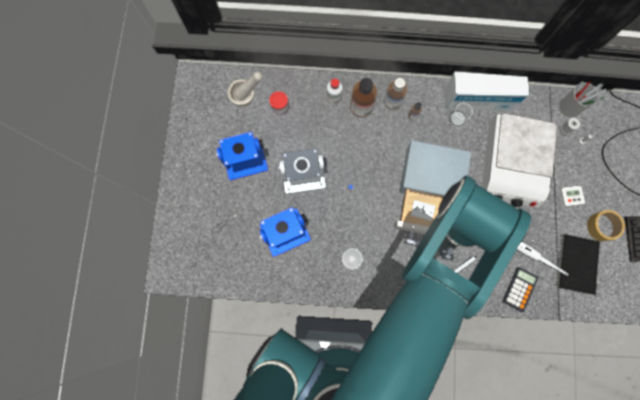

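```bash
python3 - <<'E'
from h import *
c,im,d=load('w5')
cv2.imwrite('pics/w5z.png',cv2.resize(im[90:250,340:480][:,:,::-1],None,fx=3.75*1.15,fy=3.75,interpolation=cv2.INTER_CUBIC))
E
```

```text
(no output)
```

View pics/w5z.png

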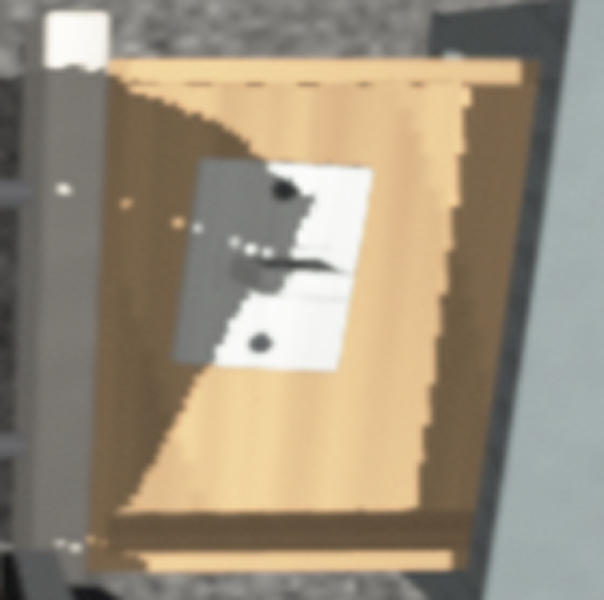

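```bash
python3 - <<'E'
from h import *
c,im,d=load('w5')
pz=np.array([(200,157),(372,169),(337,371),(175,362),(284,189),(260,343)])/[4.3125,3.75]+[340,90]-[0.4,0.4]
a=toplane(c,pz,27); print(a.round(1)); q=a[:4]
for i in range(4):
    e=q[(i+1)%4]-q[i]; print(np.linalg.norm(e).round(1),np.degrees(np.arctan2(e[1],e[0])).round(1))
ctr=q.mean(0); print('ctr',ctr, 'screws',a[4:].mean(0)); e=a[4]-a[5]; print(np.degrees(np.arctan2(-e[0],e[1])))
vv,uu=np.mgrid[130:190,375:430]; P=todepth(c,np.c_[uu.ravel(),vv.ravel()],d[130:190,375:430].ravel())
m=(P[:,2]>45)&(P[:,2]<65)&(P[:,0]>500); t=P[m]; print(len(t),t.mean(0),cv2.minAreaRect(t[:,:2].astype(np.float32)))
m=(P[:,2]>24)&(P[:,2]<31); t=P[m]; print(len(t),t.mean(0),cv2.minAreaRect(t[:,:2].astype(np.float32)))
print(tool()[0])
E
```

```text
[[ 532.7 -182.8   27. ]
 [ 577.5 -192.5   27. ]
 [ 565.3 -254.5   27. ]
 [ 521.  -245.3   27. ]
 [ 554.  -195.3   27. ]
 [ 544.6 -242.4   27. ]]
45.9 -12.2
63.2 -101.1
45.3 168.2
63.5 79.4
ctr [ 549.12454997 -218.76805008   27.        ] screws [ 549.32854736 -218.85905741   27.        ]
-11.268229278177168
207 [ 547.50458822 -217.75240821   55.52557928] ((548.8408813476562, -218.18862915039062), (8.419462203979492, 23.89061737060547), 78.89791107177734)
1920 [ 548.18430755 -217.22682607   27.40817567] ((548.000244140625, -218.74090576171875), (68.92032623291016, 59.9604377746582), 83.46302032470703)
[ 446.26043445 -221.07322883  188.20936195]
```

```bash
python3 - <<'E'
from h import *
th=np.radians(-11.3)
print(rowto((549,-218.6,110),(-np.sin(th),np.cos(th)))); p,M,o=tool(); print(o['joints'])
E
```

```text
(array([ 1.68, 10.17,  7.78]), np.float64(-86.7322574177332), array([ 446.3, -221.1,  188.2]), np.float64(-0.37))
[-5.10266699e-01 -2.70111175e-01  1.82693557e+00 -1.41907011e-03
  1.58890788e+00 -3.70100289e-01]
```

```bash
python3 -m creep '[[[0.4,3,0,-7],[0.8,6,0,-14],[1.7,10.2,0,-21],[1.7,10.2,0,-28],[1.7,10.2,0,-35],[1.7,10.2,2,-42],[1.7,10.2,4,-49],[1.7,10.2,5,-56],[1.7,10.2,5,-63],[1.7,10.2,5,-70]]]' 0.6 20;  python3 -m creep '[[[0,0,0,-7],[0,0,0,-14],[0,0,0,-16.7],[0,0,0,-16.7]]]'; python3 - <<'E'
from h import *
th=np.radians(-11.3)
print(rowto((549,-218.6,100),(-np.sin(th),np.cos(th)))); p,M,o=tool(); print(o['joints'])
c,im,d=grab('wrist','w6')
E
```

```text
time: 6.85
eef_pos: [548.3, -217.9, 134.6]
eef_rot: [-0.75, -3.042, -0.001]
wrist_force: [-0.5, -0.4, -1.2]
finger_gap: 33.8
time: 7.18
eef_pos: [547.6, -217.6, 132.6]
eef_rot: [-0.296, -3.116, -0.004]
wrist_force: [-0.2, 0.6, -0.3]
finger_gap: 34.5
(array([-0.19, -0.08,  3.26]), np.float64(0.4621154286660101), array([ 547.6, -217.6,  132.6]), np.float64(-1.8))
[-4.20967504e-01 -3.53993368e-02  1.70915488e+00 -9.34255772e-04
  1.47931059e+00 -1.80250704e+00]
```

View pics/w6.png

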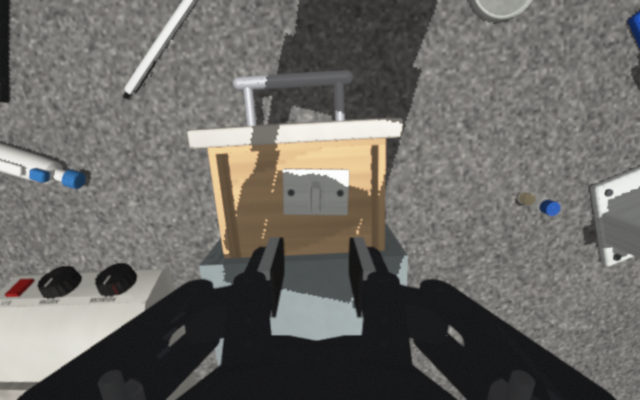

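```bash
python3 - <<'E'
from h import *
c,im,d=load('w6')
vv,uu=np.mgrid[150:235,260:375]; P=todepth(c,np.c_[uu.ravel(),vv.ravel()],d[150:235,260:375].ravel())
g=im[150:235,260:375].reshape(-1,3).astype(int); grey=(g[:,0]-g[:,2]<18)
m=(P[:,2]>24)&(P[:,2]<31)&grey&(P[:,0]<600); t=P[m]; print(len(t),t.mean(0),cv2.minAreaRect(t[:,:2].astype(np.float32)))
m=(P[:,2]>52)&(P[:,2]<62)&grey&(P[:,0]<575); t=P[m]; print(len(t),t.mean(0),cv2.minAreaRect(t[:,:2].astype(np.float32)))
E
```

```text
2590 [ 548.04548134 -218.60083271   27.37464883] ((549.2962036132812, -218.89895629882812), (63.66709899902344, 46.14122772216797), 78.04075622558594)
260 [ 548.4824429  -218.61802681   56.80682848] ((549.0048828125, -218.8822021484375), (8.073396682739258, 24.30801010131836), 79.23359680175781)
```

```bash
python3 -m creep '[[[-0.17,-0.1,3,0.5],[-0.17,-0.1,6,0.5],[-0.17,-0.1,9,0.5],[-0.17,-0.1,11,0.5],[-0.17,-0.1,12.3,0.5],[-0.17,-0.1,12.9,0.5],[-0.17,-0.1,12.9,0.5],[-0.17,-0.1,12.9,0.5]]]';  python3 -m creep '[[[0,0,0,0],[0,0,0,0],[0,0,0,0],[0,0,0,0]]]' 1 25; python3 - <<'E'
from h import *
c,im,d=grab('wrist','w7')
cv2.imwrite('pics/w7z.png',cv2.resize(im[100:340,160:480][:,:,::-1],None,fx=2.5,fy=2.5,interpolation=cv2.INTER_CUBIC))
E
```

```text
time: 7.9
eef_pos: [548.3, -218.7, 4.7]
eef_rot: [-0.316, -3.115, -0.004]
wrist_force: [-0.3, 0.0, -0.4]
finger_gap: 34.4
time: 8.23
eef_pos: [549.0, -219.0, 6.3]
eef_rot: [-0.317, -3.118, -0.003]
wrist_force: [-0.2, 0.3, 7.1]
finger_gap: 7.5
```

View pics/w7z.png

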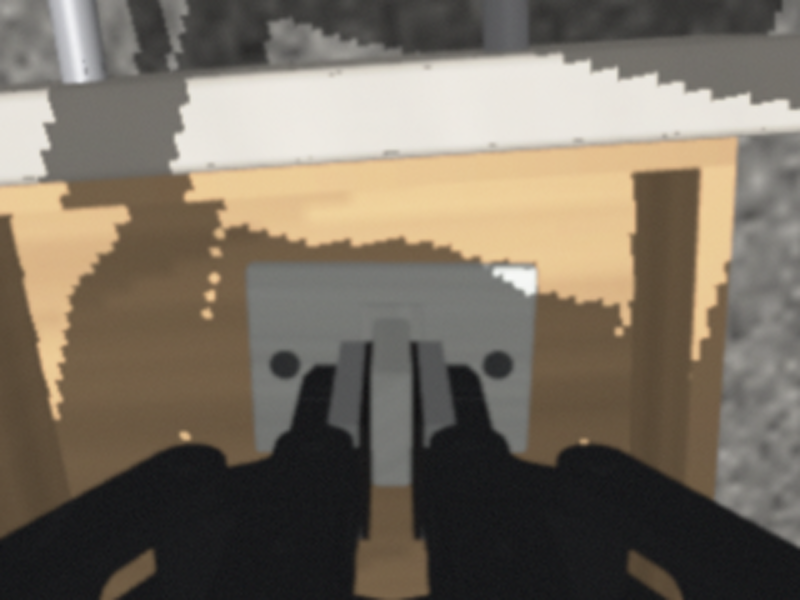

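```bash
python3 -m creep '[[[0,0,-0.5,0],[0,0,-2,0],[0,0,-4.5,0],[0,0,-8,0],[0,0,-12,0],[0,0,-16,0],[0,0,-19,0],[0,0,-20,0],[0,0,-20,0]]]'; python3 - <<'E'
from h import *
c,im,d=grab('wrist','w8');grab('scene','s8')
p,M,o=tool(); print(o['finger_gap'],o['wrist_force'])
vv,uu=np.mgrid[100:400,160:480]
P=(todepth(c,np.c_[uu.ravel(),vv.ravel()],d[100:400,160:480].ravel())-p)@M
np.save('pics/P8.npy',P)
m=(P[:,2]>-60)&(P[:,2]<60)&(abs(P[:,1])<40)&(abs(P[:,0])<40); q=P[m]
h,e=np.histogram(q[:,2],bins=np.arange(-60,60,4)); print(list(zip(e.astype(int),h)))
E
```

```text
time: 9.03
eef_pos: [551.5, -219.9, 210.2]
eef_rot: [-0.317, -3.123, 0.0]
wrist_force: [0.1, -0.9, -0.9]
finger_gap: 7.4
7.252221819395237 [ 0.11548043  0.10605903 -1.94152102]
[(np.int64(-60), np.int64(453)), (np.int64(-56), np.int64(751)), (np.int64(-52), np.int64(272)), (np.int64(-48), np.int64(245)), (np.int64(-44), np.int64(182)), (np.int64(-40), np.int64(77)), (np.int64(-36), np.int64(44)), (np.int64(-32), np.int64(71)), (np.int64(-28), np.int64(4993)), (np.int64(-24), np.int64(150)), (np.int64(-20), np.int64(0)), (np.int64(-16), np.int64(0)), (np.int64(-12), np.int64(0)), (np.int64(-8), np.int64(0)), (np.int64(-4), np.int64(0)), (np.int64(0), np.int64(0)), (np.int64(4), np.int64(0)), (np.int64(8), np.int64(0)), (np.int64(12), np.int64(0)), (np.int64(16), np.int64(0)), (np.int64(20), np.int64(0)), (np.int64(24), np.int64(0)), (np.int64(28), np.int64(0)), (np.int64(32), np.int64(0)), (np.int64(36), np.int64(0)), (np.int64(40), np.int64(0)), (np.int64(44), np.int64(0)), (np.int64(48), np.int64(0)), (np.int64(52), np.int64(0))]
```

View pics/w8.png

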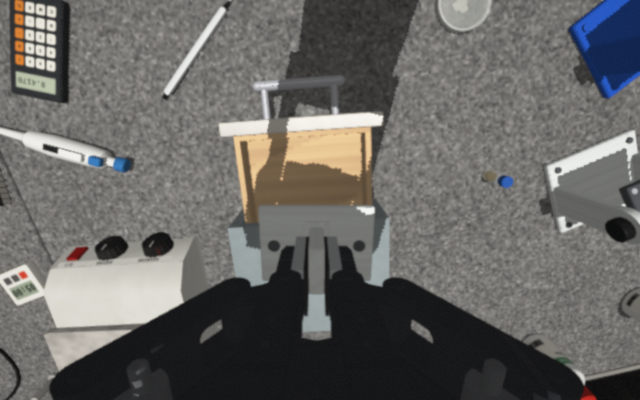

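```bash
cat >> h.py <<'E'
def plate(P,lo=-32,hi=-15,box=45):
    m=(P[:,2]>lo)&(P[:,2]<hi)&(abs(P[:,1])<box)&(abs(P[:,0])<box); q=P[m]
    for _ in range(6):
        ct=q.mean(0);n=np.linalg.svd(q-ct,full_matrices=False)[2][2]; n*=np.sign(n[2]); r=(q-ct)@n; q=q[abs(r)<max(2*r.std(),.5)]
    return ct,n,q,r.std()
E
python3 - <<'E'
from h import *
P=np.load('pics/P8.npy'); ct,n,q,s=plate(P); print(ct,n,len(q),s, 'tilt about y',np.degrees(np.arctan2(n[0],n[2])),'x',np.degrees(np.arctan2(n[1],n[2])),'z at 0', ct[2]-(n[0]*(0-ct[0])+n[1]*(0-ct[1]))/n[2])
print(cv2.minAreaRect(q[:,:2].astype(np.float32)),q.min(0),q.max(0))
E
```

```text
[  6.71771641  -1.0278335  -25.61850539] [-0.01541622 -0.00141028  0.99988017] 4229 0.46898066380761394 tilt about y -0.8833200032996559 x -0.08081277040302424 z at 0 -25.720629859371492
((-0.6768112182617188, -0.9237251281738281), (46.07257843017578, 63.45424270629883), 0.2137780487537384) [-23.82949024 -32.73245704 -27.03188911] [ 22.37441594  30.72453497 -24.4494378 ]
```

```bash
python3 - <<'E'
from h import *
th=np.radians(5.5)
print(rowto((715,140,215),(-np.sin(th),np.cos(th))))
E
```

```text
(array([-8.89, 38.52, -0.99]), np.float64(-17.10085173753822), array([ 550.4, -219.4,  205.5]), np.float64(-1.79))
```

```bash
python3 -m creep '[[[-0.4,1.5,-1,0],[-1,4.5,-1,-2],[-1.9,8,-1,-4],[-2.8,12,-1,-7],[-3.6,16,-1,-10],[-4.5,20,-1,-12],[-5.5,24,-1,-14],[-6.5,28,-1,-16],[-7.3,31.5,-1,-17],[-8,34.5,-1,-17]]]'; python3 -m creep '[[[-0.5,1.5,0,0],[-0.9,3,0,0],[-1,3.7,0,0],[-1,3.7,0,0]]]'; python3 - <<'E'
from h import *
th=np.radians(5.5)
print(rowto((715,140,215),(-np.sin(th),np.cos(th))))
c,im,d=grab('wrist','w9');print(get_obs()['finger_gap'])
E
```

```text
time: 9.97
eef_pos: [698.1, 105.0, 212.1]
eef_rot: [0.151, -3.126, -0.005]
wrist_force: [-0.0, -0.4, -0.5]
finger_gap: 7.1
time: 10.3
eef_pos: [704.0, 143.5, 211.2]
eef_rot: [0.152, -3.125, -0.004]
wrist_force: [0.2, 0.1, -0.2]
finger_gap: 7.2
(array([-1.05, -0.45, -0.4 ]), np.float64(0.07123202007494456), array([704. , 143.5, 211.2]), np.float64(-1.5))
7.292368537916652
```

View pics/w9.png

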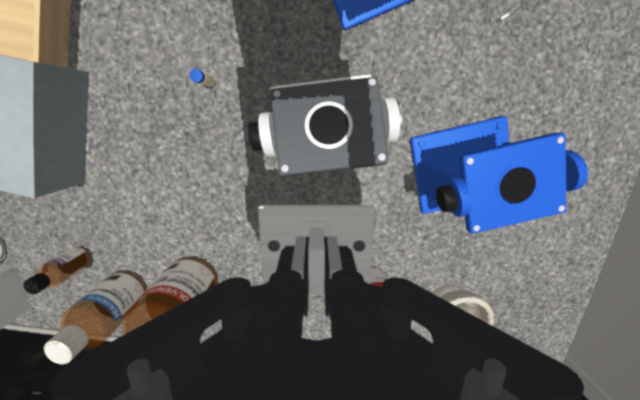

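```bash
cat > stage.py <<'E'
from h import *
def stage(name):
    c,im,d=load(name)
    pol=np.array([[278,97],[370,86],[380,155],[286,166]])
    return c,im,d
def facefit(c,im,d,pol,win):
    mask=np.zeros(d.shape,np.uint8); cv2.fillPoly(mask,[np.array(pol,np.int32)],1)
    vv,uu=np.nonzero(mask); P=todepth(c,np.c_[uu,vv],d[vv,uu]); q=P[(P[:,2]>80)&(P[:,2]<150)]
    for _ in range(8):
        ct=q.mean(0);n=np.linalg.svd(q-ct,full_matrices=False)[2][2]; n*=np.sign(n[2]); r=(q-ct)@n; q=q[abs(r)<max(2*r.std(),.5)]
    print('n',n,'slope',np.degrees(np.arccos(n[2])),'yaw',np.degrees(np.arctan2(-n[1],-n[0])),len(q),r.std())
    T=np.array(c['cam_to_world']); 
    dr=rays(c,win)@T[:3,:3].T; o=T[:3,3]
    W=o+dr*(((ct-o)@n)/(dr@n))[:,None]
    return n,ct,W
E
python3 - <<'E'
from stage import *
c,im,d=load('w9')
g=cv2.cvtColor(im,cv2.COLOR_RGB2GRAY)
roi=g[95:160,295:360]; m=(roi>150).astype(np.uint8)
cs,_=cv2.findContours(m,cv2.RETR_EXTERNAL,cv2.CHAIN_APPROX_NONE); cs=max(cs,key=cv2.contourArea)
e=cv2.fitEllipse(cs); w=np.array(e[0])+[295,95]; print('win px',w,e)
n,ct,W=facefit(c,im,d,[[278,97],[370,86],[380,155],[286,166]],[w]); print('window',W)
corn=[(277,94.5),(372,83),(382,157),(284.5,169)]
# screws
_,_,C=facefit(c,im,d,[[278,97],[370,86],[380,155],[286,166]],corn); print(C.round(1),C.mean(0))
for i in range(4):
    v=C[(i+1)%4]-C[i]; print(np.linalg.norm(v).round(1),np.degrees(np.arctan2(v[1],v[0])).round(1))
cv2.imwrite('pics/w9z.png',cv2.resize(im[65:185,240:420][:,:,::-1],None,fx=4.4,fy=4.4,interpolation=cv2.INTER_CUBIC))
E
```

```text
win px [327.84317398 124.70699692] ((32.84317398071289, 29.70699691772461), (44.585086822509766, 45.08972930908203), 1.8762569427490234)
n [-0.29900673 -0.06582644  0.95197787] slope 17.82837834368717 yaw 12.415635218373327 5701 0.5077059948492754
window [[640.54292935 147.67509737 116.07785778]]
n [-0.29900673 -0.06582644  0.95197787] slope 17.82837834368717 yaw 12.415635218373327 5701 0.5077059948492754
[[618.8  99.9 105.9]
 [600.8 183.5 106.1]
 [663.1 197.5 126.6]
 [681.9 113.1 126.7]] [641.13365283 148.48041548 116.31908347]
85.6 102.1
67.1 12.7
86.5 -77.4
67.8 -168.2
```

View pics/w9z.png

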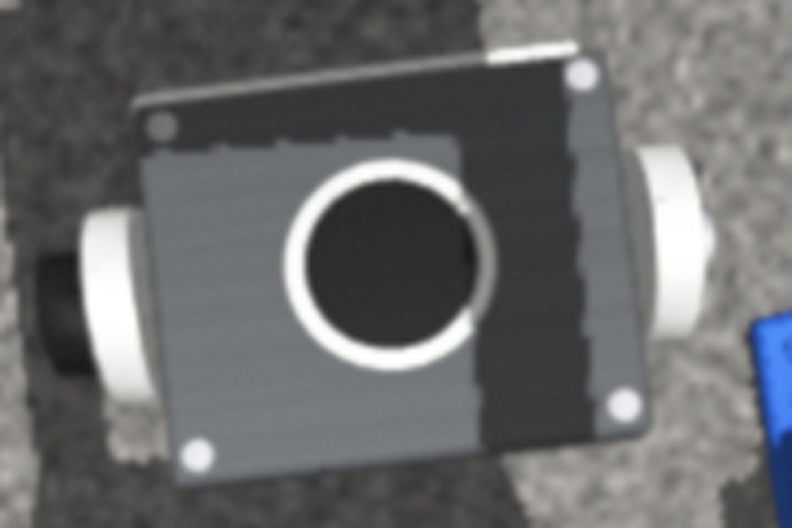

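```bash
cat > plan.py <<'E'
from h import *
yawS=12.3; sl=np.radians(17.8); W=np.array([640.8,148.1,116.2])
ps=np.radians(yawS); u=np.array([np.cos(ps),np.sin(ps),0]); ys=np.array([-np.sin(ps),np.cos(ps),0])
xs=np.cos(sl)*u+np.array([0,0,np.sin(sl)]); n=np.cross(xs,ys)
zp=-45
def targets(cx,cy,zu):
    h=zu-zp  # pivot above underside
    piv=W+h*n+cx*xs-cy*ys   # slide centre at tool (cx,cy); tool x=-slide x
    fin=piv+[0,0,zp]
    e0=np.array([-23,h]); e1=np.array([-23*np.cos(sl)-h*np.sin(sl),-23*np.sin(sl)+h*np.cos(sl)]); dm=e0-e1
    ini=fin+dm[0]*u+np.array([0,0,dm[1]])
    return fin,ini
E
python3 - <<'E'
from plan import *
c,im,d=load('w9'); p,M,o=tool()
vv,uu=np.mgrid[190:400,160:480]
P=(todepth(c,np.c_[uu.ravel(),vv.ravel()],d[190:400,160:480].ravel())-p)@M
ct,nn,q,s=plate(P); print(nn,s,cv2.minAreaRect(q[:,:2].astype(np.float32)), ct[2]-(nn[0]*(0-ct[0])+nn[1]*(0-ct[1]))/nn[2])
fin,ini=targets(-0.7,-0.9,-20.7); print('fin',fin,'ini',ini)
print(rowto(ini+[0,0,25],ys[:2]),rowto(ini,ys[:2]))
E
```

```text
[-9.78460566e-03  9.52778484e-05  9.99952125e-01] 0.4633374678283888 ((0.5981998443603516, 0.4033946990966797), (63.398536682128906, 46.075584411621094), 89.92342376708984) -20.493956796555224
fin [632.69919964 147.25488422  94.12275753] ini [638.88133039 148.60280671 102.3170053 ]
(array([6.33, 1.21, 8.52]), np.float64(-6.766226629004578), array([704.1, 142.4, 211.7]), np.float64(-1.5)) (array([ 6.3 ,  1.21, 11.02]), np.float64(-6.766226629004578), array([704.1, 142.4, 211.7]), np.float64(-1.5))
```

```bash
sed -i 's/^zp=-45/zp=-42/' plan.py; python3 - <<'E'
from plan import *
fin,ini=targets(0.6,0,-15.5); print('fin',fin,'ini',ini)
print(rowto(ini+[0,0,25],ys[:2]))
E
python3 -m creep '[[[0,0,0,0],[0,0,0,0]]]'
```

```text
fin [633.4431908  146.49595619  99.61484609] ini [640.28241369 147.98714793 107.9144092 ]
(array([6.2 , 1.14, 7.96]), np.float64(-6.766226629004578), array([704.1, 142.4, 211.7]), np.float64(-1.5))
time: 10.52
eef_pos: [703.9, 141.1, 212.0]
eef_rot: [0.149, -3.126, -0.004]
wrist_force: [0.9, 0.8, -0.6]
finger_gap: 7.6
```

```bash
python3 -m creep '[[[1.2,0.2,0,-2],[3,0.6,0,-4],[4.8,0.9,1,-6],[5.8,1.1,3,-6.7],[6.2,1.2,5,-6.7],[6.2,1.2,7,-6.7],[6.2,1.2,7.9,-6.7],[6.2,1.2,7.9,-6.7],[6.2,1.2,7.9,-6.7],[6.2,1.2,7.9,-6.7]]]' - 20; python3 - <<'E'
from plan import *
c,im,d=grab('wrist','w10'); grab('scene','s10'); grab('top','t10')
p,M,o=tool(); print(p,c['cam_to_world'][:3,3], o['finger_gap'])
E
```

```text
time: 11.35
eef_pos: [640.8, 147.1, 135.3]
eef_rot: [0.331, -3.114, -0.005]
wrist_force: [0.1, -0.1, 0.2]
finger_gap: 7.3
[640.64808584 147.29608087 134.96288195] [572.25998961 130.98378229 308.9380064 ] 7.356679153202529
```

View pics/w10.png

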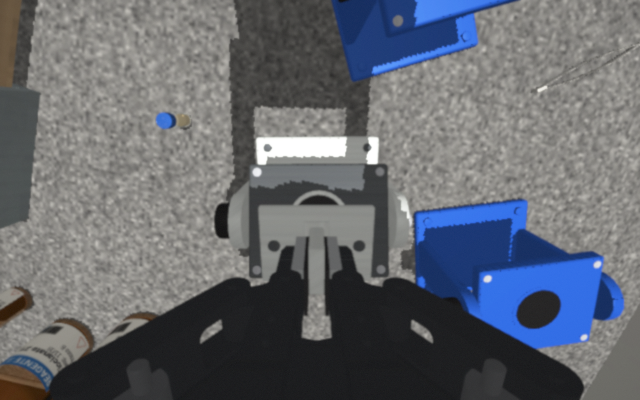

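View pics/s10.png

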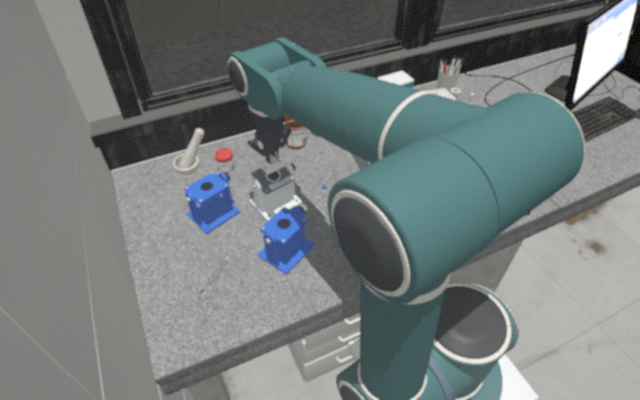

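```bash
python3 - <<'E'
from plan import *
c,im,d=load('w10'); p,M,o=tool()
vv,uu=np.mgrid[190:400,160:480]; Pw=todepth(c,np.c_[uu.ravel(),vv.ravel()],d[190:400,160:480].ravel())
P=(Pw-p)@M
ct,nn,q,s=plate(P,-30,-15,36); print(nn,s,cv2.minAreaRect(q[:,:2].astype(np.float32)), ct[2]-(nn[0]*(0-ct[0])+nn[1]*(0-ct[1]))/nn[2])
# face fit, points on face not slide
vv,uu=np.mgrid[165:275,245:395]; Pw=todepth(c,np.c_[uu.ravel(),vv.ravel()],d[165:275,245:395].ravel())
r=(Pw-W); m=(abs(r@xs)<38)&(abs(r@ys)<47)&(abs(r@n)<5); qq=Pw[m]; c0=qq.mean(0); N=np.linalg.svd(qq-c0,full_matrices=False)[2][2]; N*=np.sign(N[2]); print('face',len(qq),N,np.degrees(np.arccos(N[2])),np.degrees(np.arctan2(-N[1],-N[0])),'offset at W',(c0-W)@N)
T=np.array(c['cam_to_world']); dr=rays(c,[(257,172),(380,171.5),(381.5,268.5),(257,270)])@T[:3,:3].T; Q=T[:3,3]+dr*(((c0-T[:3,3])@N)/(dr@N))[:,None]; print(Q.round(1),Q.mean(0))
v=Q[1]-Q[0];print(np.degrees(np.arctan2(v[1],v[0]))-90, np.linalg.norm(v)); v=Q[2]-Q[3];print(np.degrees(np.arctan2(v[1],v[0]))-90, np.linalg.norm(v))
cv2.imwrite('pics/w10z.png',cv2.resize(im[150:290,220:420][:,:,::-1],None,fx=4,fy=4,interpolation=cv2.INTER_CUBIC))
E
```

```text
[-1.00980062e-02  2.09302843e-04  9.99948992e-01] 0.49642261391770554 ((0.5914859771728516, -0.8399753570556641), (46.171966552734375, 63.40876388549805), 0.24595142900943756) -21.403185499644767
face 6683 [-0.29971498 -0.06587786  0.95175156] 17.87068003893205 12.39658066255953 offset at W 0.05464984682043367
[[617.9  99.6 105.7]
 [599.6 183.6 105.7]
 [662.3 197.6 126.4]
 [681.2 113.4 126.6]] [640.23498203 148.54605184 116.11036572]
12.280180698042642 86.05090084123927
12.641916792774296 86.25512140103869
```

View pics/w10z.png

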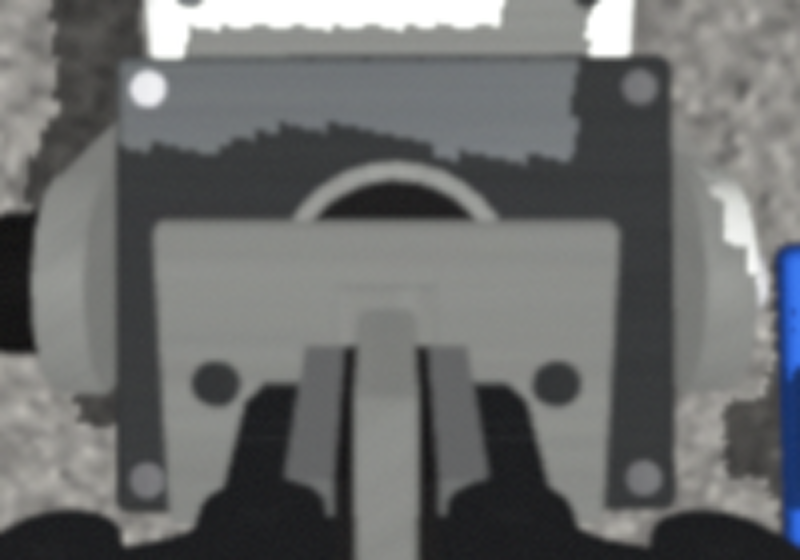

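```bash
sed -i 's/W=np.array.*/W=np.array([640.6,148.2,116.1])/; s/yawS=12.3;/yawS=12.4;/' plan.py; python3 - <<'E'
from plan import *
fin,ini=targets(0.6,-0.8,-16.2); print('fin',fin,'ini',ini)
print(rowto(ini,ys[:2]),rowto(fin,ys[:2]))
E
```

```text
fin [633.28320821 147.41040691  98.84835552] ini [639.91082318 148.86758257 107.1144092 ]
(array([0.01, 0.16, 2.79]), np.float64(-0.24172284833025515), array([640.6, 147.3, 135. ]), np.float64(-1.6)) (array([0.68, 0.15, 3.62]), np.float64(-0.24172284833025515), array([640.6, 147.3, 135. ]), np.float64(-1.6))
```

```bash
python3 -m creep '[[[0,0.1,0.8,-0.2],[0,0.15,1.7,-0.2],[0,0.15,2.3,-0.2],[0,0.15,2.5,-0.2],[0,0.15,2.5,-0.2]]]' - 20;  python3 - <<'E'
from plan import *
fin,ini=targets(0.6,-0.8,-16.2)
print(rowto(ini,ys[:2]),rowto(fin,ys[:2]))
E
```

```text
time: 11.92
eef_pos: [639.6, 148.8, 108.7]
eef_rot: [0.337, -3.111, -0.005]
wrist_force: [0.1, 0.4, -0.9]
finger_gap: 7.1
(array([-0.04,  0.  ,  0.16]), np.float64(-0.03958592686008444), array([639.6, 148.8, 108.7]), np.float64(-1.6)) (array([ 0.63, -0.  ,  0.99]), np.float64(-0.03958592686008444), array([639.6, 148.8, 108.7]), np.float64(-1.6))
```

Now half the arc, checking forces.

```bash
python3 -m creep '[[[0,0,0.1,0],[0,0,0.2,0],[0.1,0,0.3,0],[0.2,0,0.42,0],[0.3,0,0.54,0]]]' - 20;  python3 - <<'E'
from plan import *
c,im,d=grab('wrist','w11'); p,M,o=tool(); print(p,o['wrist_force'],o['torque'],o['finger_gap'])
vv,uu=np.mgrid[190:400,160:480]; P=(todepth(c,np.c_[uu.ravel(),vv.ravel()],d[190:400,160:480].ravel())-p)@M
m=abs(P[:,0]-0)<26; ct,nn,q,s=plate(P,-36,-8,34); print(nn,s,len(q),np.degrees(np.arctan2(nn[0],nn[2])))
E
```

```text
time: 12.33
eef_pos: [637.7, 148.4, 105.3]
eef_rot: [0.337, -3.115, -0.005]
wrist_force: [0.3, 0.6, 10.0]
finger_gap: 7.7
[637.46635257 148.3146455  105.02913497] [-0.17056161  0.50000101  9.39652345] [ 0.11075194 -0.42695856 -0.03153489] 7.596040091305728
[-0.06469004 -0.00177804  0.99790382] 0.5021524330719777 4160 -3.7090623169987786
```

```bash
python3 -m creep '[[[0.08,0,0.12,0],[0.16,0,0.24,0],[0.24,0,0.36,0],[0.32,0,0.48,0]]]' - 20;  python3 - <<'E'
from plan import *
c,im,d=grab('wrist','w12'); p,M,o=tool(); print(p,o['wrist_force'],o['torque'],o['finger_gap'])
vv,uu=np.mgrid[190:400,160:480]; P=(todepth(c,np.c_[uu.ravel(),vv.ravel()],d[190:400,160:480].ravel())-p)@M
ct,nn,q,s=plate(P,-36,-8,34); print(nn,s,len(q),np.degrees(np.arctan2(nn[0],nn[2])))
fin,ini=targets(0.6,-0.8,-16.2)
print(rowto(fin,ys[:2]))
cv2.imwrite('pics/w12z.png',cv2.resize(im[150:290,220:420][:,:,::-1],None,fx=4,fy=4,interpolation=cv2.INTER_CUBIC))
E
```

```text
time: 12.72
eef_pos: [635.1, 147.8, 102.1]
eef_rot: [0.338, -3.118, -0.006]
wrist_force: [-0.9, -0.9, 12.2]
finger_gap: 7.2
[634.92254196 147.73819739 101.80717526] [-1.35557646 -0.75733664 12.13493981] [-0.00379059 -0.11947014  0.00297849] 7.52836109647785
[-0.15562416 -0.00207497  0.98781416] 0.5269472301351082 3934 -8.953016541496549
(array([0.17, 0.  , 0.3 ]), np.float64(-0.04119544284792198), array([634.9, 147.7, 101.8]), np.float64(-1.6))
```

View pics/w12z.png

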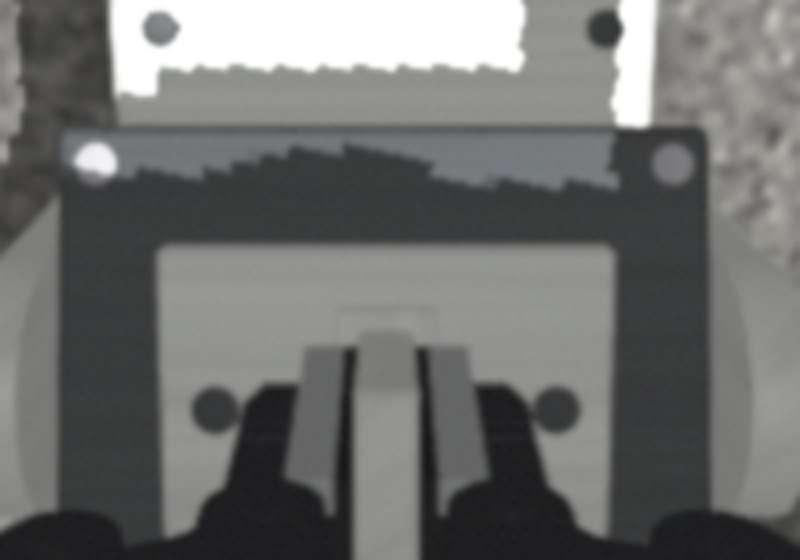

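```bash
python3 -m creep '[[[0.08,0,0.12,0],[0.16,0,0.24,0],[0.24,0,0.36,0],[0.3,0,0.46,0],[0.3,0,0.46,0]]]' - 20;  cat > chk.py <<'E'
from plan import *
import sys
def chk(nm):
    c,im,d=grab('wrist',nm); p,M,o=tool(); print(p.round(1),np.round(o['wrist_force'],1),np.round(o['torque'],2),round(o['finger_gap'],1),o['time'])
    vv,uu=np.mgrid[150:400,160:480]; uv=np.c_[uu.ravel(),vv.ravel()]; Pw=todepth(c,uv,d[150:400,160:480].ravel())
    P=(Pw-p)@M
    ct,nn,q,s=plate(P,-36,-6,34); N=M@nn*-1; N*=np.sign(N[2])
    print('plate n',N.round(4),'slope',np.degrees(np.arccos(N[2])).round(2),'yawN',np.degrees(np.arctan2(-N[1],-N[0])).round(1),len(q),s.round(2))
    ctw=p+M@ct
    r=(Pw-W); m=(abs(r@xs)<38)&(abs(r@ys)<47)&(abs(r@n)<3.0); qq=Pw[m]
    for _ in range(5):
        c0=qq.mean(0); F=np.linalg.svd(qq-c0,full_matrices=False)[2][2]; F*=np.sign(F[2]); e=(qq-c0)@F; qq=qq[abs(e)<max(2*e.std(),.5)]
    print('face n',F.round(4),'slope',np.degrees(np.arccos(F[2])).round(2),len(qq),'plate top above face at ct',((ctw-c0)@F).round(2), 'off W',((c0-W)@F).round(2))
    # plate extents in face coords: points 3..7 above face
    h=(Pw-W)@F; 
    qs=p+q@M.T; ab=np.c_[(qs-W)@xs,(qs-W)@ys].astype(np.float32); rc=cv2.minAreaRect(ab); print('plate rect in face (x up,y)',np.round(rc[0],2),np.round(rc[1],1),round(rc[2],2))
    fin,ini=targets(0.6,-0.8,-16.2); print('to fin',rowto(fin,ys[:2]))
    cv2.imwrite(f'pics/{nm}z.png',cv2.resize(im[150:310,210:430][:,:,::-1],None,fx=3.6,fy=3.6,interpolation=cv2.INTER_CUBIC))
chk(sys.argv[1])
E
python3 chk.py w13
```

```text
time: 13.18
eef_pos: [632.6, 147.2, 98.7]
eef_rot: [0.338, -3.12, -0.006]
wrist_force: [-0.8, 0.9, 9.4]
finger_gap: 7.7
[632.6 147.2  98.7] [-0.8 -0.8 10.3] [-0.06 -0.02  0.01] 7.3 13.2333
plate n [-0.4829 -0.1058  0.8693] slope 29.63 yawN 12.4 6821 2.48
face n [-0.2994 -0.066   0.9519] slope 17.85 6553 plate top above face at ct 4.27 off W 0.08
plate rect in face (x up,y) [-13.22   0.85] [53.4 68.1] 0.45
to fin (array([-0.07,  0.  , -0.02]), np.float64(-0.04082302796290094), array([632.6, 147.2,  98.7]), np.float64(-1.6))
```

View pics/w13z.png

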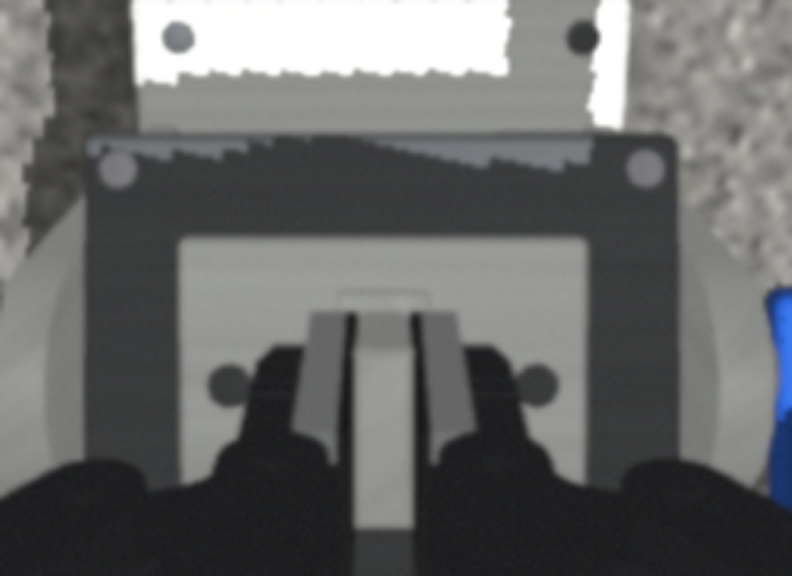

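```bash
cat > pl.py <<'E'
from plan import *
import sys
def pl(nm):
    c,im,d=load(nm); g=cv2.cvtColor(im,cv2.COLOR_RGB2GRAY)
    vv,uu=np.mgrid[150:310,210:430]; uv=np.c_[uu.ravel(),vv.ravel()]; dd=d[150:310,210:430].ravel(); Pw=todepth(c,uv,dd); gg=g[150:310,210:430].ravel()
    r=Pw-W; h=r@n; a=r@xs; b=r@ys
    ctrp=proj(c,W+5*n)[0]
    m=(abs(b)<36)&(abs(a)<32)&(h>-1)&(h<14)&(gg>105)
    # largest connected component
    mk=m.reshape(160,220).astype(np.uint8); mk=cv2.erode(mk,np.ones((3,3),np.uint8)); k,l,st,_=cv2.connectedComponentsWithStats(mk,connectivity=4); i=1+np.argmax(st[1:,4]); m=(l==i).ravel()
    q=Pw[m]
    for _ in range(6):
        ct=q.mean(0);N=np.linalg.svd(q-ct,full_matrices=False)[2][2];N*=np.sign(N[2]);e=(q-ct)@N;q=q[abs(e)<max(2*e.std(),.5)]
    up=np.degrees(np.arctan2(-N@u,N[2])); sd=np.degrees(np.arctan2(-N@ys,N[2]))
    print('plate slope',up.round(2),'side tilt',sd.round(2),len(q),e.std().round(2),'top above face at mean',(((ct-W)@n)).round(2))
    R_=np.c_[(q-W)@xs,(q-W)@ys,(q-W)@n]
    print('extent up-slope max',np.percentile(R_[:,0],99.8).round(1),'min',R_[:,0].min().round(1),'y',np.percentile(R_[:,1],[.2,99.8]).round(1),'h at top/bottom', [R_[abs(R_[:,0]-t)<3][:,2].mean().round(2) for t in(-20,-15,-10,0,8)])
    return m.reshape(160,220)
m=pl(sys.argv[1]); cv2.imwrite('pics/mk.png',cv2.resize(m.astype(np.uint8)*255,None,fx=3,fy=3))
E
for i in 12 13; do python3 pl.py w$i; done
```

```text
plate slope 8.58 side tilt 0.11 3196 0.49 top above face at mean 10.15
extent up-slope max 17.2 min -22.0 y [-31.   31.3] h at top/bottom [np.float64(11.75), np.float64(10.99), np.float64(10.2), np.float64(8.59), np.float64(7.27)]
plate slope 13.88 side tilt 0.11 2766 0.47 top above face at mean 7.12
extent up-slope max 13.6 min -22.7 y [-31.   31.2] h at top/bottom [np.float64(7.7), np.float64(7.38), np.float64(7.03), np.float64(6.26), np.float64(5.84)]
```

View pics/mk.png

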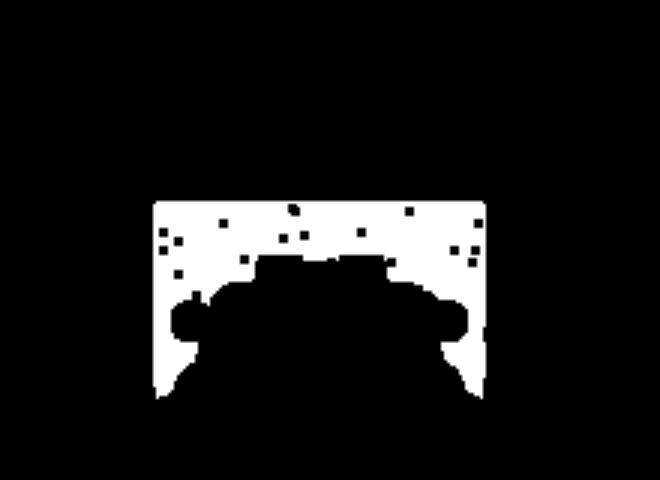

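```bash
python3 -m creep '[[[0.05,0,0.1,0],[0.1,0,0.18,0],[0.13,0,0.26,0],[0.13,0,0.32,0],[0.13,0,0.32,0]]]' - 20; python3 chk.py w14 | head -1; python3 pl.py w14
```

```text
time: 13.65
eef_pos: [631.7, 147.0, 97.0]
eef_rot: [0.338, -3.121, -0.006]
wrist_force: [-4.2, -1.1, 11.6]
finger_gap: 7.4
[631.7 147.   97. ] [-4.7 -0.7 11.5] [-0.18  0.38 -0.04] 7.4 13.7
plate slope 16.71 side tilt 0.08 2601 0.47 top above face at mean 5.55
extent up-slope max 12.1 min -23.0 y [-30.9  31.1] h at top/bottom [np.float64(5.7), np.float64(5.62), np.float64(5.5), np.float64(5.36), np.float64(5.16)]
```

```bash
python3 -m creep '[[[0,0,0.1,0],[0.02,0,0.2,0],[0.02,0,0.25,0],[0.02,0,0.25,0]]]' - 20; python3 chk.py w15 | head -1; python3 pl.py w15
```

```text
time: 14.03
eef_pos: [631.6, 147.0, 96.5]
eef_rot: [0.338, -3.122, -0.006]
wrist_force: [-9.6, -2.2, 17.0]
finger_gap: 7.3
[631.6 147.1  96.5] [-9.8 -1.8 16.5] [-0.31  1.16 -0.04] 7.5 14.0833
plate slope 17.8 side tilt -0.0 2732 0.5 top above face at mean 5.09
extent up-slope max 11.6 min -23.3 y [-30.8  31.1] h at top/bottom [np.float64(5.08), np.float64(5.11), np.float64(5.1), np.float64(5.05), np.float64(5.06)]
```

```bash
python3 - <<'E'
from plan import *
c,im,d=load('w15'); g=cv2.cvtColor(im,cv2.COLOR_RGB2GRAY).astype(float)
T=np.array(c['cam_to_world'])
def onface(uv,h):
    dr=rays(c,uv)@T[:3,:3].T; o=T[:3,3]; Q=o+dr*((h-((o-W)@n))/(dr@n))[:,None]; return np.c_[(Q-W)@xs,(Q-W)@ys]
for x0 in (-24,-10,10,24):
    px=proj(c,W+x0*ys-23*xs+5*n)[0]; col=int(round(px[0])); r0=int(px[1]); pr=g[r0-10:r0+10,col-2:col+3].mean(1); gr=np.abs(np.diff(pr)); i=np.argmax(gr); w=gr[max(0,i-2):i+3]; e=r0-10+0.5+(np.arange(max(0,i-2),max(0,i-2)+len(w))*w).sum()/w.sum(); print(col,px[1].round(1),e.round(2),onface([(col,e)],5)[0].round(2))
for s in (-1,1):
    px=proj(c,W+s*32*ys-15*xs+5*n)[0]; row=int(round(px[1])); c0=int(px[0]); pr=g[row-2:row+3,c0-10:c0+10].mean(0); gr=np.abs(np.diff(pr)); i=np.argmax(gr); w=gr[i-2:i+3]; e=c0-9.5+(np.arange(i-2,i+3)*w).sum()/w.sum(); print('side',s,e.round(2),onface([(e,row)],5)[0].round(2))
z=c; print(c['cam_to_world'][:3,3])
cv2.imwrite('pics/w15z.png',cv2.resize(im[150:310,210:430][:,:,::-1],None,fx=3.6,fy=3.6,interpolation=cv2.INTER_CUBIC))
E
```

```text
273 219.4 217.9 [-23.83 -23.97]
298 219.3 217.91 [-23.79  -9.93]
334 219.2 217.9 [-23.73  10.28]
358 219.1 217.94 [-23.66  23.78]
side -1 259.27 [-14.82 -31.69]
side 1 372.35 [-15.17  31.82]
[561.5739941  130.39414984 269.41525545]
```

View pics/w15z.png

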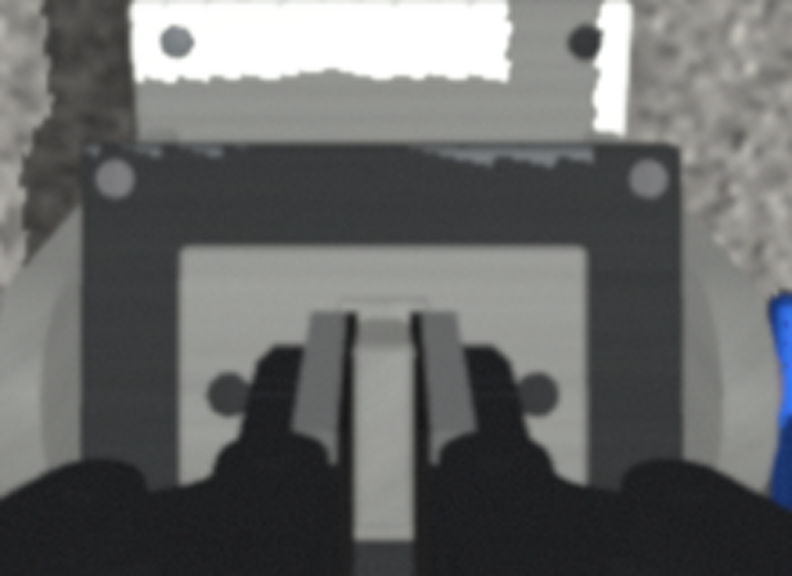

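```bash
python3 - <<'E'
from plan import *
c,im,d=load('w15'); g=cv2.cvtColor(im,cv2.COLOR_RGB2GRAY).astype(float)
T=np.array(c['cam_to_world'])
def onface(uv,h):
    dr=rays(c,uv)@T[:3,:3].T; o=T[:3,3]; Q=o+dr*((h-((o-W)@n))/(dr@n))[:,None]; return np.c_[(Q-W)@xs,(Q-W)@ys]
print('w15 screws',onface([(241.8,199.3),(389.6,199.3)],0.5).round(2))
c,im,d=load('w9'); T=np.array(c['cam_to_world'])
print('w9 window',onface([(328.35,124.6)],0).round(2),'screws',onface([(276.6,93.7),(371.6,81.8),(381.7,156.7),(284.4,168)],.5).round(2))
c,im,d=load('w10'); T=np.array(c['cam_to_world'])
print('w10 screws',onface([(256.6,171.8),(379.6,171.5),(380.2,269.1),(256.4,269.6)],.5).round(2))
E
```

```text
w15 screws [[-34.43 -42.69]
 [-34.2   42.87]]
w9 window [[-0.22 -0.04]] screws [[-33.87 -42.75]
 [-33.83  42.72]
 [ 33.98  43.  ]
 [ 33.65 -43.12]]
w10 screws [[-34.33 -42.83]
 [-34.    43.04]
 [ 33.76  42.58]
 [ 33.46 -43.03]]
```

```bash
python3 -m creep '[[[0,0,0.16,0],[0,0,0.16,0],[0,0,0.16,0],[0,0,0.16,0],[0,0,0.16,0],[0,0,0.16,0]]]' - 20; python3 chk.py w16 | head -3; python3 pl.py w16
```

```text
time: 14.58
eef_pos: [631.7, 147.1, 96.5]
eef_rot: [0.338, -3.123, -0.006]
wrist_force: [-8.0, -2.0, 14.5]
finger_gap: 7.3
[631.6 147.1  96.5] [-7.6 -0.8 14.6] [-0.28  1.08 -0.02] 7.1 14.6333
plate n [-0.4533 -0.0976  0.886 ] slope 27.63 yawN 12.2 6957 1.5
face n [-0.2988 -0.0655  0.9521] slope 17.81 6669 plate top above face at ct 2.6 off W 0.06
plate slope 17.67 side tilt 0.02 2645 0.47 top above face at mean 5.08
extent up-slope max 11.7 min -23.2 y [-30.8  31.1] h at top/bottom [np.float64(5.11), np.float64(5.1), np.float64(5.07), np.float64(5.04), np.float64(5.01)]
```

```bash
python3 - <<'E'
from h import *
grab('scene','s16');c,im,d=grab('top','t16')
cv2.imwrite('pics/fin.png',np.vstack([cv2.resize(im[100:290,200:500][:,:,::-1],(600,300)),cv2.resize(load('s16')[1][90:290,160:460][:,:,::-1],(600,300))]))
o=get_obs();print(o['time'],o['wrist_force'],o['finger_gap'])
E
```

```text
14.7333 [-8.40116708 -2.53213473 14.81298665] 7.312528818211661
```

View pics/fin.png

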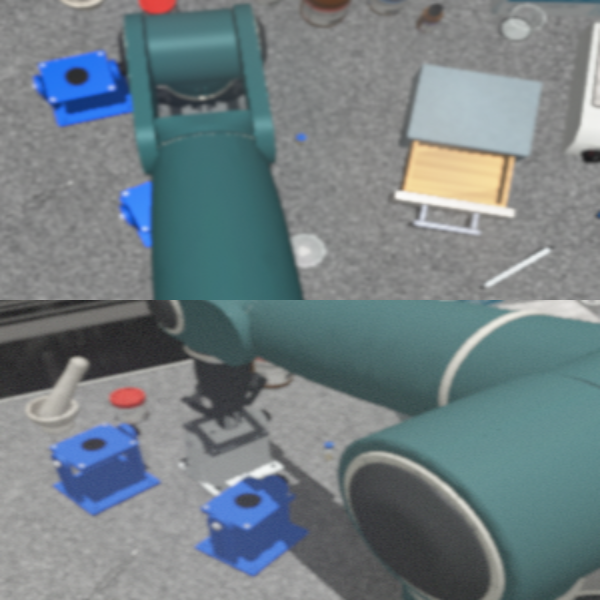

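The drawer is open and empty, the slide is held on the stage, and the vial and petri dish stand where they were. I'm handing in.

```bash
python3 -c "from rig import sign_off; print(sign_off())"
```

```text
the job is handed in; nothing more can be done
None
```

I pulled the drawer open about 98 mm by its handle and lifted the slide out by its tab. I laid it on the grey stage's face, letting it pivot in the 20 N grip until it sat flush, and handed in at 14.7 s with it still gripped and pressed.

**Last checks:**
- **Flushness:** the slide's slope measured 17.7° against 17.8° for the face. Its top is 5.0 to 5.1 mm above the face all over, which matches the 5 mm plate.
- **Centring:** the slide is about 0.3 to 0.5 mm from the centre and about 0.2° off square. This was measured just before the last small press; the slide's outline did not change with it.
- **Push:** the force into the face is about 16 to 17 N and was steady over the last readings.
- **Stage tilt:** it reads the same as before contact, 17.8° both times.
- **Bystanders:** the vial and petri dish look untouched. The tweezers were hardly visible in the last pictures, but the arm never went near them.

**What disagreed:**
- **Tip position:** the real fingertips sit about 35 mm behind the reported tool point, so the first grip closed above the handle. I used the camera measurements from then on.
- **Handle contact:** lowering for the second grip pressed on something, probably the top of the drawer front, with about 13 N. I backed off 6 mm before pulling.

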